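# Close the oil-pump housing on its dowels and hold it pressed

### The arm

A 6-joint arm with a two-finger parallel gripper is mounted at the origin on the work surface. World frame = base frame: x ahead of the robot, y to its left, z up, the work surface at z = 0. Lengths are in mm, angles in rad, forces in N, time in s.
With the tool pointing down it reaches from about 350 to 875 mm from the base axis. Payload 4.2 kg.
Tool frame: the origin (TCP) lies midway between the tips of the shut fingers; the grasp point (between the pads) lies 19 mm behind it; z points along the fingers, y is the direction in which the jaws open and shut (so a half turn about z gives the same grasp; the last joint's range is limited). The gripper opens to 85 mm and grips with 20 to 120 N. Pads are 22 mm wide; open, the fingers measure 114 mm over their backs; the gripper's body (76 mm by 85 mm) begins 54 mm behind the grasp point. The pads swing forward as they close: fully open they stand 13 mm farther back than shut.
Start: joints at [1.455, 0.385, 0.008, 0, -1.194, -0.259], TCP at [228.771, 581.604, 231.312] pointing down, gripper open.
Joint ranges: [-3.14, 3.14], [-1.21, 2.06], [-1.07, 1.41], [-3.16, 2.05], [-2.99, -0.16], [-3.1, 3.1]. Speed limits (rad/s): [2.79, 2.79, 3.14, 3.14, 3.14, 3.14].

### API

Orientations are given as a unit quaternion [x, y, z, w].
In Python, from bench import read_state, get_image, job_done, search_frame, regions_of gives the robot as it stands.
- The arm moves only by the tool servo_tool, never from a script. Its arguments are lists of equal length, an entry for each row: "turn": the turn, a rotation vector about the world's x, y, z in rad, a list of three; "dp": the shift along the world's x, y, z in m, a list of three; "fingers": the finger opening in m, from 0 to 0.0854. In form: {"turn": [[rx, ry, rz], ...], "dp": [[tx, ty, tz], ...], "fingers": [fingers, ...]}. A call has exactly 5 rows; each row shifts and turns the pose as measured when the row begins; what a row does not reach is not made up. A row lasts 1/8 s, in which the tool goes at most 62.5 mm and 10.7 degrees, less where a joint would pass 70% of its speed; a pose out of reach is approached as far as the arm can. A call is refused whole if a number of a shift passes 0.0625 or a number of a turn 0.188, either way. A call with a gripper value outside its range is refused whole. The fingers move at their own pace and stop on an object; the grip force is fixed at half the most. Time passes only in rows, so rows that do not move let the fingers close, or fill a call up. It gives the time, the measured TCP pose, the force and the opening at its end, in the units of the state.
- read_state(): the state, without advancing time (a new reading comes with each control period).
- get_image(name): name is "scene" or "top" or "wrist"; returns a dict with "img" (400x640x3 uint8, red, green, blue), "vfov" (degrees; the focal length in pixels is half the picture's height over the tangent of half this angle, whatever the lens; pixels are square), "cx", "cy" (the principal point, pixels), "k1" (the pictures are not rectified: a ray, as slopes to the right and down, at radius r is drawn at 1 + k1 r^2 times it, then the intrinsics apply), "world_from_camera" (4x4, takes a point from camera to world coordinates); the wrist camera has in their place "mount" (4x4, takes a point from camera to tool coordinates, whose origin is the TCP and whose axes are the flange's). Camera axes: x right, y down, z forward; pixel columns grow to the right and rows downward; lengths in mm; the calibration is good to about 2 mm. A picture is of the moment at which its call begins: read the wrist's pose just before it. There is no depth.
- job_done(): hands the job in, once; it reports no verdict.
Trained networks look in the newest picture that a camera, given by its name, has taken for a name from the list of things; names that differ only in an ending like _2 or _b are one class to them, and where a whole thing is asked for, a point or a joint stands for the part that bears it (a point fixed in the world has none). Each returns a list of dicts, best first, with "score" (0 to 1); they miss things now and then, are a little off and sometimes report something else, mostly with a low value. They report only what shows in the picture. A call takes as long as a camera call. They do not tell look-alikes from the thing itself.
- search_frame(query, camera): "box" ([left, top, width, height] in pixels, round what is visible of it).
- regions_of(query, camera): "region" (400x640 bool, what is visible of it) and "box" ([left, top, width, height] in pixels, round what is visible of it).
The state is a dict: "clock": time; "joints": joint angles; "joint_vel": joint speeds; "joint_efforts": joint torques, N m; "position": TCP position; "ee_rot": TCP orientation; "contact_force": force on the tool from outside, world axes, zero at the start; "wrist_torque": the same for the moment, N m; "gripper_width": finger opening in mm.
Only numpy, scipy, OpenCV 4.12 (cv2) and the standard library are available. Lean on these libraries where they do the work, as an engineer would, in place of code of your own. Each camera call takes 0.05 s, during which the arm holds its last target. There are 200 camera calls.

### The job

Push the blue carrier along its rail until it is fully home against the red end stop. Then take the aluminium cover half by its block, turn it so that its two holes match the two brass dowels of the grey lower half, lower it squarely onto them so that it sits flush on the rim, and press the pair down until the sprung nest is at the bottom of its travel. Finish while still holding the cover and pressing it down, carrier still at the stop, and leave the bearing, the jar and the socket where they are.

Things in the scene. Friction and masses are not known exactly. Their poses are not given: they have to be found in the camera images.
- rail: Fixed slide rail on the bench, somewhat turned: white base 130 x 400 mm, two dark steel tracks. Origin on the bench, under the middle of the carrier's travel; x across the rail, y along it towards the red end stop (110 mm wide, its top 40 mm above the bench, its near face 157 mm along +y).
- carrier (a joint): Travel of the blue carrier along the rail's +y, in m: 0 at the end away from the red stop, 0.18 fully home against the stop. Starts between 0 and 0.08; stays where it is left (about 3 N of drag). Carrier plate 110 mm across x 165 mm along, its top 33 mm above the bench; it reaches 8 mm behind the yellow tab.
- tab (a point): Centre of the yellow upright push tab at the trailing (-y) end of the carrier: 44 mm across (x), 12 mm thick (y), from 33 to 73 mm above the bench (this point: 53 mm). Axes as the rail's. 86 mm behind (-y) the centre of the lower half. Push its back face towards +y, or pinch it across its 12 mm.
- lower_half (a point): Centre of the rim (top face, 83 mm above the bench) of the grey lower pump housing, 74 mm (x) x 114 mm (y), open, gears inside; fixed to a sprung nest on the carrier and travels with it. Axes as the rail's, z up. Two brass dowels, 10 mm in diameter, stand 9 mm above the rim (top 3 mm tapered), at (x, y) = (22, 42) and (-12, -42) mm.
- nest (a joint): How far the sprung nest with the lower half has sunk straight down, in m: 0 up (its rest, also with the cover's own weight on it), 0.008 at the bottom. With the cover on, it begins to sink at about 5 N of push and is at the bottom at about 13 N; it springs back when let go.
- cover_mid (a point): Loose aluminium cover half, 0.25 kg, underside down on the bench: flange 74 (x) x 114 (y) x 10 mm, in its middle a block 40 (x) x 50 (y) mm up to 52 mm, black disc on top. Point: block's centre, 31 mm above the underside. Grip across the 40 mm, fingertips above the flange. Through holes 11.5 mm wide at (22, 42), (-12, -42) mm. Closed: x, y axes point as lower_half's (half round does not fit).
- bearing_mid (a point): Bystander: loose steel bearing ring, 52 mm in diameter, 15 mm high; its centre.
- grease_mid (a point): Bystander: jar with red cap, 56 mm in diameter, 65 mm high; its centre.
- socket_mid (a point): Bystander: brass-coloured wrench socket, 26 mm in diameter, 40 mm high, standing beyond the rail; its centre.
Things that resemble listed ones, but are neither listed nor needed, are in the scene too. Of the things like the part that bears cover_mid, leave any that is green or pink; of the rest the larger one is meant.

How it is judged (in metres and radians):
On the way:
1. the carrier is home against the stop before the cover is put on (value of joint carrier above 0.176 m and horizontal distance between cover_mid and lower_half above 0.05 m), for 0.2 s.
At the end, for the whole second after the job is handed in: Carrier within 5 mm of the stop; cover on its dowels (within 4 mm and 0.06 rad), flush on the rim within 2.5 mm; nest pressed down by at least 5.5 of its 8 mm with more than 8 N between the halves, the fingers still on the cover (value of joint carrier above 0.175 m and z of cover_mid in the frame of lower_half below 0.0335 m and horizontal distance between cover_mid and lower_half below 0.004 m and angle between the y axis of cover_mid and the y axis of lower_half, either way round below 0.06 rad and angle between the z axis of cover_mid and the z axis of lower_half, either way round below 0.05 rad and value of joint nest above 0.0055 m and contact force between cover and nest above 8 N and contact force between the fingers and cover above 3 N); the arm keeps its last pose, push and grip.
It fails at once if a bystander was disturbed (moved by more than 3 cm) (distance of any of bearing_mid, grease_mid, socket_mid from where it was at the start of the episode above 0.03 m).
It also fails if it takes over 58 s, if anything falls off the work surface, if the arm or the gripper's body presses on something with over 40 N, if the wrist force passes 120 N, or if a joint passes its speed limit or range.

## Working session

There is one attempt and no reset: what is moved stays moved. The work goes in short steps, Python scripts to look and compute and a tool call to move; the robot and the scene stay as the last step left them, time stands still between calls to the robot, and variables do not carry over. Pictures are saved under pics/ and viewed, about 8 in all and at most 12, crops included, and the job is handed in when it is done.

Besides the shell and the picture viewer there is one more tool, called after "Call:" as name(argument=value, ...) on one line, values as JSON. servo_tool: Moves the arm, as the interface text tells. Its arguments: {"type":"object","properties":{"turn":{"type":"array","items":{"type":"array","items":{"type":"number"}}},"dp":{"type":"array","items":{"type":"array","items":{"type":"number"}}},"fingers":{"type":"array","items":{"type":"number"}}},"required":["turn","dp","fingers"]}

```bash
mkdir -p pics; cat > h.py <<'E'
import numpy as np, cv2
from bench import *
from scipy.spatial.transform import Rotation as R
def K(d):
    f=200/np.tan(np.radians(d["vfov"])/2); return f
def wfc(d,st=None):
    if "world_from_camera" in d: return np.array(d["world_from_camera"])
    T=np.eye(4);T[:3,:3]=R.from_quat(st["ee_rot"]).as_matrix();T[:3,3]=st["position"]
    return T@np.array(d["mount"])
def ray(d,uv,st=None):
    f=K(d); p=(np.array(uv,float)-[d["cx"],d["cy"]])/f; q=p.copy()
    for _ in range(20): q=p/(1+d["k1"]*(q@q))
    T=wfc(d,st); v=T[:3,:3]@np.r_[q,1]; return T[:3,3],v
def at_z(d,uv,z,st=None):
    o,v=ray(d,uv,st); return o+v*(z-o[2])/v[2]
def proj(d,P,st=None):
    T=np.linalg.inv(wfc(d,st)); c=T[:3,:3]@np.array(P,float)+T[:3,3]; s=c[:2]/c[2]
    return s*(1+d["k1"]*(s@s))*K(d)+[d["cx"],d["cy"]]
def save(d,n): cv2.imwrite("pics/"+n,cv2.cvtColor(d["img"],cv2.COLOR_RGB2BGR))
E
python3 - <<'E'
from h import *
st=read_state(); print(st["clock"],st["position"],st["ee_rot"],st["contact_force"])
for c in ("scene","top"):
    d=get_image(c); save(d,c+"0.png")
    print(c,d["vfov"],d["cx"],d["cy"],d["k1"],np.round(d["world_from_camera"],3).tolist())
    for n in ("rail","tab","lower_half","cover_mid","bearing_mid","grease_mid","socket_mid"):
        for r in search_frame(n,c)[:4]: print(n,round(r["score"],2),np.round(r["box"]).tolist())
E
```

```text
0.0 [228.56614856 581.06735012 230.22425322] [ 9.82476897e-01 -1.86381168e-01 -1.56168017e-04  1.08716368e-03] [ 0.95097065 -0.08252322 -0.19934722]
scene 43.582913477368685 316.06460729507455 198.76638459838517 -0.13262872045714114 [[0.845, 0.27, -0.462, 1075.327], [0.535, -0.44, 0.721, -785.942], [-0.009, -0.856, -0.516, 650.647], [0.0, 0.0, 0.0, 1.0]]
rail 0.85 [246.0, 188.0, 137.0, 129.0]
tab 0.63 [264.0, 213.0, 85.0, 71.0]
lower_half 0.69 [279.0, 208.0, 68.0, 56.0]
cover_mid 0.9 [232.0, 192.0, 60.0, 42.0]
cover_mid 0.89 [184.0, 230.0, 61.0, 40.0]
cover_mid 0.74 [124.0, 244.0, 39.0, 29.0]
cover_mid 0.58 [274.0, 171.0, 33.0, 23.0]
bearing_mid 0.88 [160.0, 300.0, 34.0, 22.0]
grease_mid 0.89 [341.0, 140.0, 20.0, 29.0]
socket_mid 0.59 [343.0, 142.0, 18.0, 29.0]
socket_mid 0.47 [413.0, 229.0, 16.0, 20.0]
top 43.01267582598557 319.0937878572569 194.52283542430027 -0.03337835439241978 [[0.022, -0.995, 0.102, 426.408], [-1.0, -0.021, 0.006, 3.815], [-0.004, -0.102, -0.995, 1519.125], [0.0, 0.0, 0.0, 1.0]]
rail 0.84 [275.0, 158.0, 132.0, 49.0]
tab 0.72 [332.0, 162.0, 58.0, 43.0]
lower_half 0.72 [329.0, 167.0, 49.0, 30.0]
cover_mid 0.83 [410.0, 271.0, 21.0, 30.0]
cover_mid 0.73 [261.0, 239.0, 30.0, 28.0]
cover_mid 0.71 [333.0, 164.0, 53.0, 40.0]
cover_mid 0.7 [310.0, 232.0, 40.0, 29.0]
bearing_mid 0.46 [433.0, 219.0, 16.0, 14.0]
grease_mid 0.8 [201.0, 212.0, 22.0, 28.0]
socket_mid 0.65 [302.0, 123.0, 3.0, 7.0]
```

```bash
python3 - <<'E'
import cv2,numpy as np
a=cv2.imread("pics/top0.png")[100:320,180:460]; b=cv2.imread("pics/scene0.png")[125:335,110:450]
a=cv2.resize(a,(764,600),interpolation=cv2.INTER_CUBIC)
cv2.imwrite("pics/top0c.png",a); cv2.imwrite("pics/scene0c.png",cv2.resize(b,(800,494),interpolation=cv2.INTER_CUBIC))
E
```

```text
(no output)
```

View pics/top0c.png

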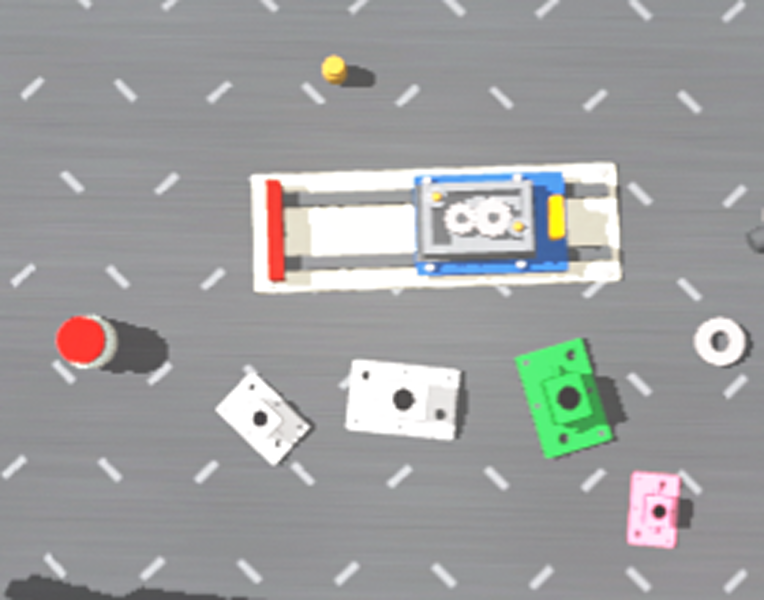

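View pics/scene0c.png

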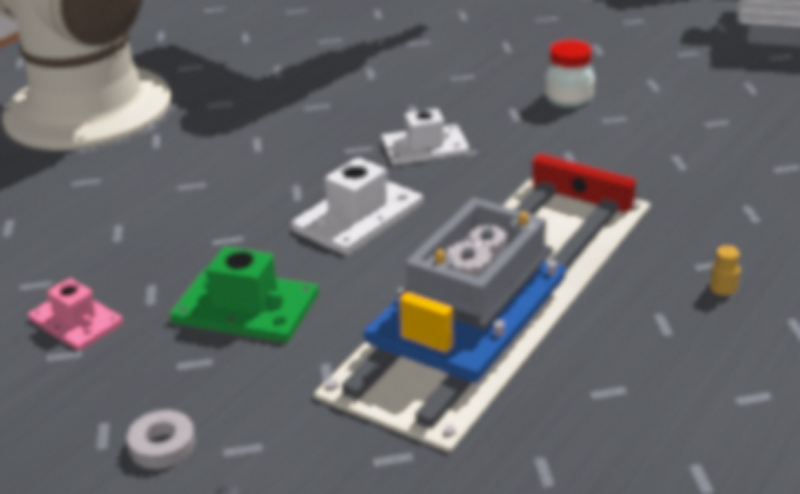

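The top view shows the white cover with its disc at crop (403,400) and its holes at (366,375) and (440,414). The dowels are at (436,197) and (518,227), and the tab is near (556,217). The smaller white cover at (260,418) and the green and pink ones are decoys.

```bash
python3 - <<'E'
from h import *
d=get_image("top"); s=764/280
c=lambda u,v:(u/s+180-.3,v/s+100-.3)
P=lambda u,v,z:np.round(at_z(d,c(u,v),z)[:2],1)
print("dowels",P(436,197,90),P(518,227,90))
a,b=P(436,197,90),P(518,227,90)
dd=a-b; ref=np.array([34,84]); yaw=np.arctan2(dd[1],dd[0])-np.arctan2(84,34); print("yaw dowel",yaw,np.linalg.norm(dd),np.hypot(34,84))
rc=[P(252,175,10),P(617,163,10),P(621,279,10),P(255,292,10)]; print("rail",rc, np.mean(rc,0))
for e in (rc[0]-rc[1],rc[3]-rc[2]): print("yaw rail",np.arctan2(-e[0],e[1]),np.linalg.norm(e))
print("tab top",P(549,195,73),P(564,195,73),P(564,240,73),P(549,240,73))
print("cover disc",P(403,400,52),"holes",P(366,375,10),P(440,414,10))
fc=[P(350,360,10),P(462,367,10),P(458,440,10),P(345,430,10)];print("flange",fc,np.mean(fc,0))
e=fc[0]-fc[1];print("yaw",np.arctan2(-e[0],e[1])); e=fc[3]-fc[2];print(np.arctan2(-e[0],e[1]))
print("bearing",P(720,341,10),"jar",P(82,341,65),"socket",P(334,68,40),"smallcover",P(260,418,30))
st=read_state(); print(R.from_quat(st["ee_rot"]).as_matrix().round(3), st["clock"])
w=get_image("wrist"); print(np.round(w["mount"],3).tolist(),w["vfov"],w["k1"])
E
```

```text
dowels [638.5 -44.5] [ 608.8 -130.3]
yaw dowel 0.05136041371054034 90.79498884850422 90.62008607367353
rail [array([670.6, 156.1]), array([ 692.6, -246.3]), array([ 564.1, -251.2]), array([541.3, 148.8])] [617.15 -48.15]
yaw rail 0.05461759372992617 403.00094292693655
yaw rail 0.056938389059844344 400.64927305562406
tab top [ 645.7 -164.2] [ 646.1 -180. ] [ 598.3 -180.4] [ 597.9 -164.6]
cover disc [427.4 -14.8] holes [453.5  25.4] [413.1 -55.7]
flange [array([469.4,  43.2]), array([464.4, -78.7]), array([385.6, -75.7]), array([393.7,  46.8])] [428.275 -16.1  ]
yaw -0.04099424778971352
-0.06602633461341544
bearing [ 498.6 -359.6] jar [481.6 324. ] socket [785.6  67.4] smallcover [404.9 137.4]
[[ 0.931 -0.366  0.   ]
 [-0.366 -0.931  0.   ]
 [-0.    -0.    -1.   ]] 0.85
[[0.001, -0.947, -0.321, 82.751], [1.0, 0.001, 0.001, -0.576], [-0.0, -0.321, 0.947, -142.677], [0.0, 0.0, 0.0, 1.0]] 62.737722207552274 -0.0536327179573722
```

Call:
servo_tool(turn=[[0,0,-0.13],[0,0,-0.13],[0,0,-0.13],[0,0,-0.13],[0,0,-0.13]], dp=[[0.02,-0.06,0],[0.02,-0.06,0],[0.02,-0.06,0],[0.02,-0.06,0],[0.02,-0.06,0]], fingers=[0.085,0.085,0.085,0.085,0.085])

```text
clock: 1.52
position: [327.1, 284.2, 230.1]
ee_rot: [0.868, -0.497, 0.001, -0.0]
contact_force: [0.6, 0.1, 0.1]
gripper_width: 84.6
```

Call:
servo_tool(turn=[[0,0,-0.13],[0,0,-0.13],[0,0,-0.13],[0,0,-0.13],[0,0,-0.1]], dp=[[0.02,-0.06,0],[0.02,-0.06,0],[0.02,-0.06,0],[0.02,-0.06,0],[0.02,-0.06,0]], fingers=[0.085,0.085,0.085,0.085,0.085])

```text
clock: 2.15
position: [424.8, -12.7, 232.9]
ee_rot: [-0.669, 0.743, -0.003, 0.004]
contact_force: [0.9, 1.1, 0.6]
gripper_width: 84.8
```

```bash
python3 - <<'E'
from h import *
st=read_state(); d=get_image("wrist"); save(d,"w1.png"); print(st["position"],st["clock"])
np.savez("w1.npz",pos=st["position"],rot=st["ee_rot"])
for r in regions_of("cover_mid","wrist"): print(round(r["score"],2),np.round(r["box"]))
E
```

```text
[424.78170995 -12.74134004 232.94880735] 2.15
0.79 [238.   0. 125.  50.]
0.74 [288. 108.  68. 101.]
0.72 [318. 238.  74.  69.]
0.61 [ 40.   2. 162. 185.]
```

View pics/w1.png

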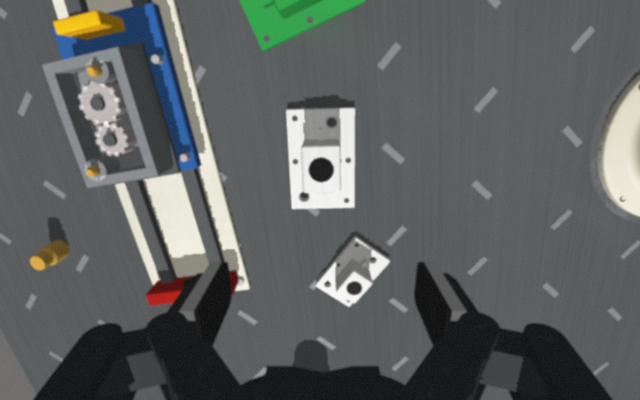

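The wrist view shows the white cover with its disc at (321,169) and dowel holes at (304,197) and (331,121). The dowels are at about (94,70) and (94,170), and the tab is at (90,25).

```bash
python3 - <<'E'
from h import *
from bench import *
d=get_image("wrist"); st=read_state()
P=lambda u,v,z:at_z(d,(u,v),z,st)[:2].round(1)
h1,h2=P(304,197,10),P(331,121,10); e=h1-h2; print("holes",h1,h2,np.linalg.norm(e),"yaw",np.arctan2(e[1],e[0])-np.arctan2(84,34))
print("disc",P(321,169.5,52))
fc=[P(287,109,10),P(355,108,10),P(355,207,10),P(292,209,10)]; print("flange",fc,np.mean(fc,0)); 
a,b=P(93,170,92),P(94,70,92);e=a-b
print("dowels",a,b,np.linalg.norm(e),"yaw",np.arctan2(e[1],e[0])-np.arctan2(84,34))
print("tab top",P(57,24,73),P(122,14,73))
x=2*np.arctan2(st["ee_rot"][1],st["ee_rot"][0]);print("toolx yaw",x)
E
```

```text
holes [452.2  23.5] [411.9 -60.1] 92.8065191675671 yaw -0.06458607009509731
disc [427.1 -17.4]
flange [array([457.9, -77.9]), array([384.8, -71.1]), array([393.7,  42.3]), array([468.3,  36.9])] [426.175 -17.45 ]
dowels [632.9 -49.6] [ 604.6 -132.8] 87.88134045404632 yaw 0.056736928345755056
tab top [ 640.1 -177.2] [ 579.2 -175.8]
toolx yaw 4.602800101173212
```

Call:
servo_tool(turn=[[0,0,0.03],[0,0,0.03],[0,0,0.03],[0,0,0.03],[0,0,0.03]], dp=[[0.04,-0.042,0],[0.04,-0.042,0],[0.04,-0.042,0],[0.04,-0.042,0],[0.04,-0.042,-0.03]], fingers=[0,0,0,0,0])

```text
clock: 2.92
position: [629.8, -218.6, 208.3]
ee_rot: [0.73, -0.684, 0.006, -0.008]
contact_force: [-0.3, 1.2, 1.1]
gripper_width: -0.1
```

Call:
servo_tool(turn=[[0,0,0],[0,0,0],[0,0,0],[0,0,0],[0,0,0]], dp=[[-0.004,0,-0.055],[0,0,-0.055],[0,0,-0.04],[0,0,-0.008],[0,0,0]], fingers=[0,0,0,0,0])

```text
clock: 3.55
position: [630.0, -213.0, 43.3]
ee_rot: [0.733, -0.68, 0.005, -0.007]
contact_force: [0.4, -0.4, 0.6]
gripper_width: 0.3
```

Call:
servo_tool(turn=[[0,0,0],[0,0,0],[0,0,0],[0,0,0],[0,0,0]], dp=[[-0.006,0.01,0.003],[-0.001,0.02,0],[-0.001,0.025,0],[-0.001,0.025,0],[-0.001,0.025,0]], fingers=[0,0,0,0,0])

```text
clock: 4.18
position: [620.0, -106.1, 54.0]
ee_rot: [0.732, -0.681, 0.01, -0.008]
contact_force: [-0.1, -4.2, -3.2]
gripper_width: 0.0
```

Call:
servo_tool(turn=[[0,0,0],[0,0,0],[0,0,0],[0,0,0],[0,0,0]], dp=[[-0.001,0.02,0],[-0.001,0.012,0],[-0.001,0.01,0],[-0.001,0.01,0],[0,0.008,0]], fingers=[0,0,0,0,0])

```text
clock: 4.8
position: [616.3, -52.1, 56.9]
ee_rot: [0.734, -0.679, 0.015, -0.003]
contact_force: [9.6, -51.9, -10.3]
gripper_width: -0.4
```

Call:
servo_tool(turn=[[0,0,0],[0,0,0],[0,0,0],[0,0,0],[0,0,0]], dp=[[0,0,0],[0,-0.03,0],[0,-0.02,0.02],[0,0,0.06],[0,0,0.06]], fingers=[0,0,0,0,0.085])

```text
clock: 5.42
position: [614.2, -103.9, 195.6]
ee_rot: [0.732, -0.681, 0.011, -0.001]
contact_force: [0.7, -0.4, -0.1]
gripper_width: 17.1
```

Call:
servo_tool(turn=[[0,0,0],[0,0,0],[0,0,0],[0,0,0],[0,0,0]], dp=[[0,0.03,0.05],[0,0.03,0.05],[0,0.02,0],[0,0,0],[0,0,0]], fingers=[0.085,0.085,0.085,0.085,0.085])

```text
clock: 6.05
position: [616.1, -18.7, 306.7]
ee_rot: [0.732, -0.681, 0.015, -0.008]
contact_force: [1.7, -0.4, -0.1]
gripper_width: 84.6
```

```bash
python3 - <<'E'
from h import *
st=read_state(); d=get_image("wrist"); save(d,"w2.png"); print(st["position"],st["ee_rot"])
t=get_image("top"); save(t,"t2.png")
a=cv2.imread("pics/t2.png")[140:220,260:410]; b=cv2.imread("pics/w2.png")
a=cv2.resize(a,(450,240),interpolation=cv2.INTER_CUBIC)
o=np.zeros((600,800,3),np.uint8); o[:400,:640]=b; o[360:600,350:800]=a; cv2.imwrite("pics/c2.png",o)
E
```

```text
[616.06998124 -18.72950291 306.67777838] [ 0.73200772 -0.68107562  0.01516767 -0.00840425]
```

View pics/c2.png

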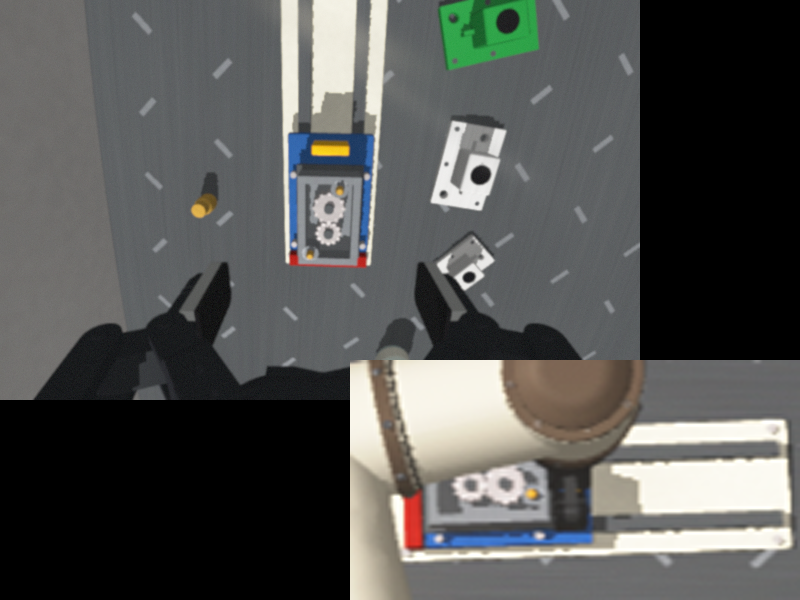

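The carrier is against the red stop (wrist rows 250–265, with no gap in the top view). The dowels are at about (340,187) and (309,253).

```bash
cat >> h.py <<'E'
def dowels(d,st,z=90,guess=None):
    hsv=cv2.cvtColor(d["img"],cv2.COLOR_RGB2HSV); m=((hsv[...,0]>12)&(hsv[...,0]<26)&(hsv[...,1]>130)&(hsv[...,2]>90)).astype(np.uint8)
    n,l,s,c=cv2.connectedComponentsWithStats(m)
    return [(c[i].round(1).tolist(),int(s[i,4]),at_z(d,c[i],z,st)[:2].round(1).tolist()) for i in range(1,n) if s[i,4]>8]
def tilt(st):
    M=R.from_quat(st["ee_rot"]).as_matrix(); z=M[:,2]; t=np.cross(z,[0,0,-1]); return t.round(4), np.arctan2(M[1,0],M[0,0]).round(4)
E
python3 - <<'E'
from h import *
d=get_image("wrist"); st=read_state()
for q in dowels(d,st): print(q)
print("turn to level, yaw x:",tilt(st),st["position"])
P=lambda u,v,z:at_z(d,(u,v),z,st)[:2].round(1)
print("cover disc",P(481,175,52),"hole",P(443,194,10))
print("rim corners",P(297,176,83),P(362,177,83),P(360,265,83),P(296,265,83))
E
```

```text
([329.7, 148.7], 527, [616.5, -40.5])
([338.8, 190.7], 43, [602.3, 6.7])
([203.0, 206.1], 382, [760.7, 38.6])
([309.1, 255.0], 31, [631.2, 91.5])
turn to level, yaw x: (array([0.0088, 0.0322, 0.    ]), np.float64(-1.4999)) [615.95654859 -19.40346727 305.99403388]
cover disc [426.3 -16.9] hole [453.4  23.2]
rim corners [651.5  -5. ] [576.9  -9.8] [566.8 103.6] [647.3 110.9]
```

Call:
servo_tool(turn=[[0,0,-0.024],[0,0,-0.024],[0,0,-0.024],[0,0,-0.024],[0,0,-0.024]], dp=[[-0.04,0,-0.02],[-0.04,0,-0.02],[-0.038,0,-0.02],[-0.038,0,-0.02],[-0.034,0,-0.02]], fingers=[0.085,0.085,0.085,0.085,0.085])

```text
clock: 6.82
position: [421.8, -22.7, 199.8]
ee_rot: [-0.686, 0.728, -0.014, 0.005]
contact_force: [1.2, 0.9, 0.1]
gripper_width: 85.0
```

```bash
python3 - <<'E'
from h import *
st=read_state(); d=get_image("wrist"); save(d,"w3.png")
print("turn to level, yaw x:",tilt(st),st["position"],st["joints"].round(3) if hasattr(st["joints"],"round") else st["joints"])
for r in regions_of("cover_mid","wrist"): print(round(r["score"],2),np.round(r["box"]))
E
```

```text
turn to level, yaw x: (array([0.0145, 0.0269, 0.    ]), np.float64(-1.6303)) [421.78690028 -22.72477072 199.7684563 ] [ 0.351  0.048 -0.532  0.028 -0.97  -0.426]
0.82 [306. 261.  87.  76.]
0.72 [242.   0. 138.  60.]
0.7 [284. 124.  76. 108.]
```

View pics/w3.png

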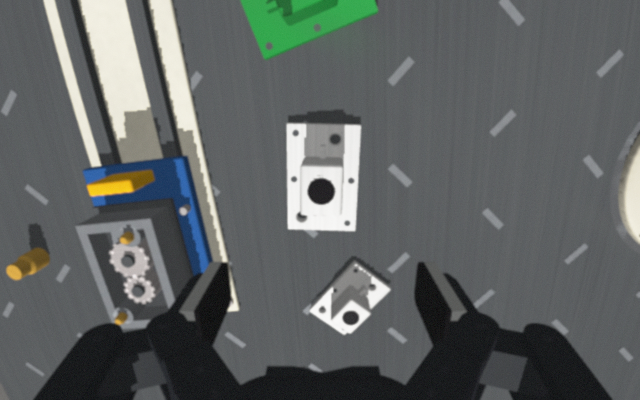

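Wrist view: cover with disc at (321,191), holes (301,217) and (335,139), edges parallel to the picture columns, so the jaws are nearly aligned.

```bash
python3 - <<'E'
from h import *
d=get_image("wrist"); st=read_state()
P=lambda u,v,z:at_z(d,(u,v),z,st)[:2].round(1)
h1,h2=P(301,217,10),P(335,139,10); e=h1-h2; yaw=np.arctan2(e[1],e[0])-np.arctan2(84,34)
print("holes",h1,h2,np.linalg.norm(e),"yaw",yaw,"c",(h1+h2)/2-5*np.array([np.cos(yaw),np.sin(yaw)]))
print("disc",P(321,191,52))
fc=[P(287,124,10),P(361,125,10),P(357.5,231,10),P(289,230,10)]; print(np.mean(fc,0),fc)
E
```

```text
holes [452.3  24.3] [411.5 -58.2] 92.03743803474758 yaw -0.0746697442142561 c [426.91393245 -16.57699812]
disc [426.8 -16.6]
[425.45 -15.9 ] [array([458.8, -75.7]), array([385. , -70.7]), array([391.2,  43.7]), array([466.8,  39.1])]
```

Call:
servo_tool(turn=[[0.007,0.013,0],[0.007,0.013,0],[0,0,0],[0,0,0],[0,0,0]], dp=[[0.003,0.003,-0.03],[0.002,0.002,-0.03],[0,0,-0.03],[0,0,0],[0,0,0]], fingers=[0.085,0.085,0.085,0.085,0.085])

```text
clock: 7.6
position: [434.0, -17.9, 110.8]
ee_rot: [-0.686, 0.727, -0.003, 0.003]
contact_force: [-0.2, 0.4, 0.2]
gripper_width: 85.0
```

```bash
python3 - <<'E'
from h import *
st=read_state();print("turn to level, yaw x:",tilt(st),st["position"],st["joint_vel"])
E
```

```text
turn to level, yaw x: (array([-0.0001,  0.0085,  0.    ]), np.float64(-1.629)) [434.03130909 -17.92532167 110.80362543] [-0.00712777  0.0129069   0.0023463  -0.00396611 -0.00494704  0.00159856]
```

Call:
servo_tool(turn=[[0,0.008,-0.003],[0,0,0],[0,0,0],[0,0,0],[0,0,0]], dp=[[-0.0075,0.001,-0.02],[0,0,-0.03],[0,0,-0.025],[0,0,-0.01],[0,0,0]], fingers=[0.085,0.085,0.085,0.085,0.085])

```text
clock: 8.22
position: [434.7, -15.0, 30.8]
ee_rot: [-0.686, 0.728, -0.005, 0.008]
contact_force: [0.1, 0.3, 0.0]
gripper_width: 85.0
```

```bash
python3 - <<'E'
from h import *
st=read_state();print("turn to level, yaw x:",tilt(st),st["position"],st["contact_force"])
E
```

```text
turn to level, yaw x: (array([-0.0047,  0.0184,  0.    ]), np.float64(-1.6302)) [434.65750498 -15.02520209  30.82538917] [0.1166622  0.26864861 0.03131989]
```

Call:
servo_tool(turn=[[-0.005,0.018,-0.003],[0,0,0],[0,0,0],[0,0,0],[0,0,0]], dp=[[-0.008,-0.0015,-0.008],[0,0,0],[0,0,-0.005],[0,0,0],[0,0,0]], fingers=[0.085,0.085,0.085,0.085,0.085])

```text
clock: 8.85
position: [428.2, -16.0, 19.5]
ee_rot: [-0.685, 0.729, -0.001, 0.002]
contact_force: [-0.1, -0.2, -0.5]
gripper_width: 85.0
```

```bash
python3 - <<'E'
from h import *
st=read_state();print("turn to level, yaw x:",tilt(st),st["position"],st["contact_force"])
E
```

```text
turn to level, yaw x: (array([-0.0011,  0.0049,  0.    ]), np.float64(-1.633)) [428.23566318 -15.96517596  19.48348083] [-0.09986526 -0.19971647 -0.46443251]
```

Call:
servo_tool(turn=[[0,0.004,0],[0,0,0],[0,0,0],[0,0,0],[0,0,0]], dp=[[-0.0015,-0.0005,-0.005],[0,0,0],[0,0,0],[0,0,0],[0,0,0]], fingers=[0.085,0.085,0.02,0.02,0.02])

```text
clock: 9.48
position: [427.1, -16.4, 14.5]
ee_rot: [-0.685, 0.729, -0.0, 0.001]
contact_force: [0.7, 0.1, 1.9]
gripper_width: 39.4
```

Call:
servo_tool(turn=[[0,0,0],[0,0,0],[0,0,0],[0,0,0],[0,0,0]], dp=[[0,0,0],[0,0,0],[0,0,0.01],[0,0,0.03],[0,0,0]], fingers=[0.02,0.02,0.02,0.02,0.02])

```text
clock: 10.1
position: [425.8, -16.7, 55.4]
ee_rot: [-0.685, 0.729, 0.001, -0.0]
contact_force: [0.7, 0.6, -1.6]
gripper_width: 39.4
```

```bash
python3 - <<'E'
from h import *
st=read_state();print("turn to level, yaw x:",tilt(st),st["position"],st["contact_force"],st["wrist_torque"],st["gripper_width"])
d=get_image("wrist"); save(d,"w4.png")
E
```

```text
turn to level, yaw x: (array([-0.0007, -0.0013, -0.    ]), np.float64(-1.6334)) [425.81175293 -16.70009112  55.44231349] [ 0.67445147  0.62385513 -1.56203142] [-0.00334356 -0.04751273  0.00756992] 39.41822891999362
```

View pics/w4.png

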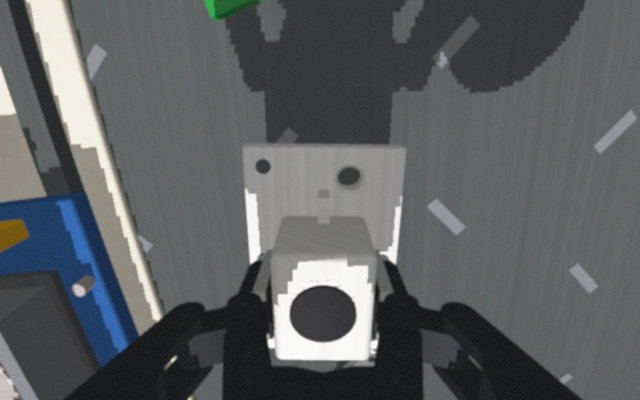

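The cover is gripped. Its disc is at (323,313), hole 2 at (348,176), and the far flange edge runs along row 145 from column 243 to 406.

```bash
python3 - <<'E'
from h import *
st=read_state(); d=get_image("wrist")
M=R.from_quat(st["ee_rot"]).as_matrix(); p=np.array(st["position"])
def T(u,v,h):
    q=at_z(d,(u,v),p[2]-14.5+h,st); t=M.T@(q-p); return t.round(1)
print("disc",T(323,313,52),"hole",T(348,177,10),"expected hole if tool x=-cover y, tool y=-cover x:",(42,12))
print("edge corners",T(243,145,10),T(406,145,10),"expect (57,-37),(57,37)")
t=get_image("top")
E
```

```text
disc [ -0.2   0.  -37.5] hole [42.9 11.6  4.6] expected hole if tool x=-cover y, tool y=-cover x: (42, 12)
edge corners [ 57.8 -36.    4.4] [57.9 37.5  4.7] expect (57,-37),(57,37)
```

Call:
servo_tool(turn=[[0,0,0.02],[0,0,0.02],[0,0,0.02],[0,0,0.02],[0,0,0.03]], dp=[[0,0,0.06],[0,0,0.06],[0.01,0,0.03],[0.03,-0.01,0],[0.03,-0.01,0]], fingers=[0.02,0.02,0.02,0.02,0.02])

```text
clock: 10.88
position: [489.2, -38.4, 202.1]
ee_rot: [0.725, -0.689, -0.006, 0.01]
contact_force: [-0.5, -0.1, -2.2]
gripper_width: 39.3
```

Call:
servo_tool(turn=[[-0.005,0.01,0],[0,0.01,0],[0,0,0],[0,0,0],[0,0,0]], dp=[[0.03,0.047,0],[0.03,0.047,0],[0.03,0.047,0],[0.03,0.047,0],[0,0,0]], fingers=[0.02,0.02,0.02,0.02,0.02])

```text
clock: 11.5
position: [610.5, 153.1, 191.3]
ee_rot: [0.722, -0.691, -0.016, 0.026]
contact_force: [-0.1, 0.4, -3.2]
gripper_width: 39.4
```

```bash
python3 - <<'E'
from h import *
st=read_state();print("turn to level, yaw x:",tilt(st),st["position"],st["contact_force"])
d=get_image("wrist"); st=read_state(); save(d,"w5.png")
for q in dowels(d,st): print(q)
E
```

```text
turn to level, yaw x: (array([ 0.0161, -0.0583,  0.    ]), np.float64(-1.5263)) [610.49300558 153.10695358 191.31143814] [-0.1371561   0.42920127 -3.18864257]
([334.8, 0.8], 22, [600.9, 10.7])
([117.2, 79.0], 1090, [750.2, 66.1])
([289.7, 121.3], 108, [629.7, 91.6])
```

View pics/w5.png

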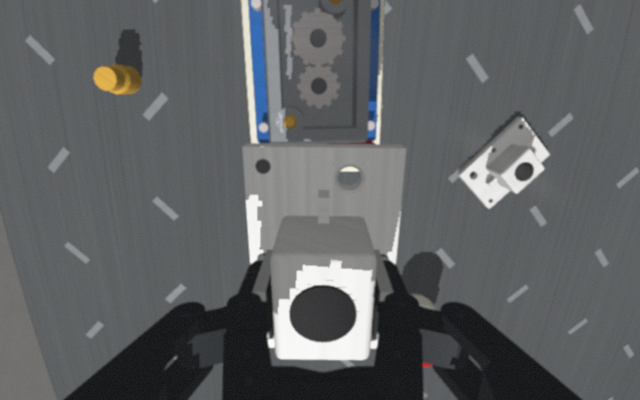

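The second view shows dowel 1 at (290,121) and dowel 2 at the top border; I'll level the tool and rise for a full view.

Call:
servo_tool(turn=[[0.008,-0.03,0.005],[0.008,-0.028,0.005],[0,0,0],[0,0,0],[0,0,0]], dp=[[0,0,0.03],[0,0,0.03],[0,0,0],[0,0,0],[0,0,0]], fingers=[0.02,0.02,0.02,0.02,0.02])

```text
clock: 12.18
position: [606.9, 147.7, 257.4]
ee_rot: [0.725, -0.689, 0.001, -0.001]
contact_force: [0.6, 0.6, -2.3]
gripper_width: 39.7
```

```bash
python3 - <<'E'
from h import *
st=read_state();print("turn to level, yaw x:",tilt(st),st["position"],st["contact_force"])
d=get_image("wrist"); st=read_state(); save(d,"w6.png")
for q in dowels(d,st): print(q)
E
```

```text
turn to level, yaw x: (array([-0.0007,  0.0029,  0.    ]), np.float64(-1.5208)) [606.88092042 147.71725555 257.38432501] [ 0.60427948  0.58310638 -2.28762044]
([337.1, 17.5], 34, [602.0, 7.1])
([163.8, 81.8], 646, [755.5, 66.2])
([299.9, 118.3], 65, [631.0, 93.3])
```

```bash
python3 - <<'E'
import cv2
a=cv2.imread("pics/w6.png")[0:145,245:395]
cv2.imwrite("pics/c6.png",cv2.resize(a,(600,580),interpolation=cv2.INTER_CUBIC))
E
```

```text
(no output)
```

View pics/c6.png

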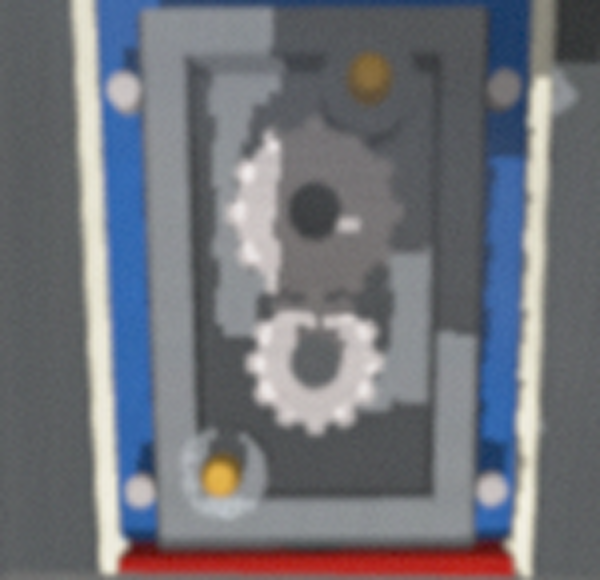

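```bash
python3 - <<'E'
from h import *
d=get_image("wrist"); st=read_state()
P=lambda u,v,z:at_z(d,(245+(u+.5)/4-.5,(v+.5)/4-.5),z,st)[:2].round(1)
a,b=P(221,480,92),P(369,73,92); e=a-b; yaw=np.arctan2(e[1],e[0])-np.arctan2(84,34)
print("top",a,b,np.linalg.norm(e),yaw,"c",(a+b)/2-5*np.array([np.cos(yaw),np.sin(yaw)]))
r=[P(140,10,83),P(487,8,83),P(476,540,83),P(160,545,83)]; print(r,np.mean(r,0))
for x,y in((r[3],r[0]),(r[2],r[1])): print("yaw",np.arctan2(-(x-y)[0],(x-y)[1]),np.linalg.norm(x-y))
# rail edges (outer white) at z~10
for x,y in((P(72,0,10),P(104,560,10)),(P(555,0,10),P(532,400,10))): f=y-x; print("rail yaw",np.arctan2(-f[0],f[1]))
E
```

```text
top [630.8  94.3] [602.3   7.9] 90.97917344095845 0.06598240882396089 c [611.56088025  50.77032729]
[array([652.1,  -3.9]), array([577.4,  -8.1]), array([570. , 106.1]), array([645.5, 111.2])] [611.25   51.325]
yaw 0.05727871891554364 115.28907146820119
yaw 0.06470813337031414 114.43950366896912
rail yaw 0.06455663370089727
rail yaw 0.03687647898896509
```

Call:
servo_tool(turn=[[0,0,0.005],[0,0,0.005],[0,0,0],[0,0,0],[0,0,0]], dp=[[0.001,-0.03,-0.02],[0.001,-0.035,-0.03],[0.001,-0.03,-0.03],[0.001,0,-0.02],[0,0,0]], fingers=[0.02,0.02,0.02,0.02,0.02])

```text
clock: 12.9
position: [609.8, 50.2, 150.4]
ee_rot: [0.728, -0.685, -0.001, 0.002]
contact_force: [-0.4, -0.9, -2.7]
gripper_width: 39.2
```

```bash
python3 - <<'E'
from h import *
st=read_state();print("turn to level, yaw x:",tilt(st),st["position"],st["contact_force"],st["joint_vel"].round(3))
E
```

```text
turn to level, yaw x: (array([ 0.0012, -0.0036,  0.    ]), np.float64(-1.5095)) [609.79567156  50.19277358 150.40006506] [-0.3571804  -0.92932144 -2.71168343] [-0.012 -0.013  0.02   0.017  0.001  0.002]
```

Call:
servo_tool(turn=[[0.001,-0.003,0],[0,0,0],[0,0,0],[0,0,0],[0,0,0]], dp=[[0.001,0.001,-0.015],[0,0,-0.015],[0,0,-0.005],[0,0,0],[0,0,0]], fingers=[0.02,0.02,0.02,0.02,0.02])

```text
clock: 13.52
position: [612.4, 52.9, 114.9]
ee_rot: [0.729, -0.684, 0.001, -0.001]
contact_force: [-1.0, -0.8, -2.8]
gripper_width: 39.4
```

```bash
python3 - <<'E'
from h import *
st=read_state();print("turn to level, yaw x:",tilt(st),st["position"],st["contact_force"],st["joint_vel"].round(3))
d=get_image("wrist"); save(d,"w7.png")
a=cv2.imread("pics/w7.png")[100:250,225:425]
cv2.imwrite("pics/c7.png",cv2.resize(a,(800,600),interpolation=cv2.INTER_CUBIC))
E
```

```text
turn to level, yaw x: (array([-0.0004,  0.003 ,  0.    ]), np.float64(-1.507)) [612.35563786  52.88462336 114.91852288] [-0.9634664  -0.77200005 -2.7923222 ] [ 0.001 -0.002  0.002 -0.     0.001  0.   ]
```

View pics/c7.png

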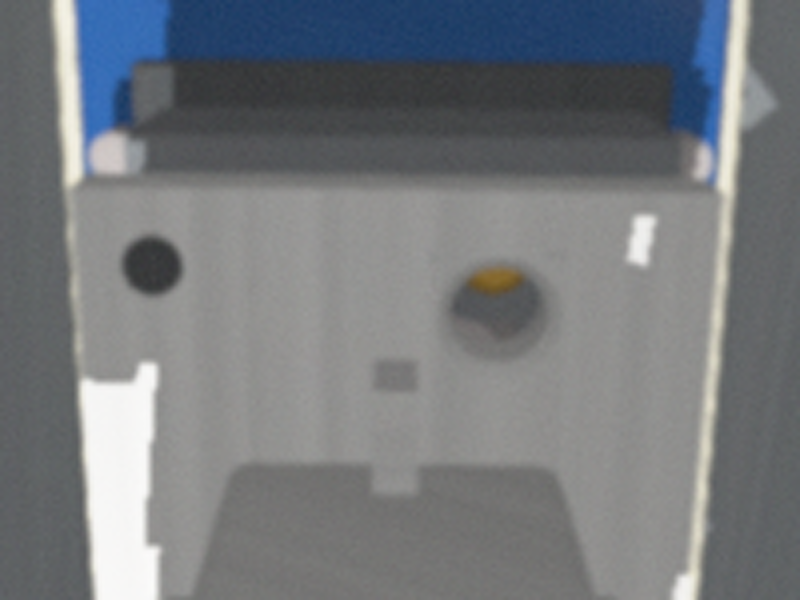

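The crop shows dowel 2 as a brass patch inside hole 2, at (495,268–295). It is centred left-right against the hole at (497,312).

```bash
python3 - <<'E'
from h import *
d=get_image("wrist"); st=read_state(); z=st["position"][2]
P=lambda u,v,z:at_z(d,(225+(u+.5)/4-.5,100+(v+.5)/4-.5),z,st)[:2].round(1)
print("hole c",P(497,312,z-4.5),"hole extents L R T B",P(449,312,z-4.5),P(547,312,z-4.5),P(497,264,z-4.5),P(497,360,z-4.5))
print("dowel lower edge",P(495,295,92),"right/left",P(470,280,92),P(523,280,92))
for y in (51,): 
  yaw=.061; D=np.array([611.4,50.8])+np.array([[np.cos(yaw),-np.sin(yaw)],[np.sin(yaw),np.cos(yaw)]])@[-12,-42]; print("dowel2 pred",D)
E
```

```text
hole c [603.1   9.5] hole extents L R T B [608.7   9.9] [597.3   9.1] [603.6   3.9] [602.6  15.3]
dowel lower edge [601.8  12.1] right/left [605.2  10.4] [598.3   9.9]
dowel2 pred [601.98273051   8.14657065]
```

Call:
servo_tool(turn=[[0,0.003,-0.003],[0,0,0],[0,0,0],[0,0,0],[0,0,0]], dp=[[-0.001,-0.0015,0],[0,0,-0.003],[0,0,-0.003],[0,0,0],[0,0,0]], fingers=[0.02,0.02,0.02,0.02,0.02])

```text
clock: 14.25
position: [611.6, 51.2, 109.3]
ee_rot: [0.728, -0.685, 0.0, -0.001]
contact_force: [0.2, -0.8, -3.7]
gripper_width: 39.5
```

```bash
python3 - <<'E'
from h import *
st=read_state();print("turn to level, yaw x:",tilt(st),st["position"],st["contact_force"],st["joint_vel"].round(3))
E
```

```text
turn to level, yaw x: (array([-0.0009,  0.0012,  0.    ]), np.float64(-1.5105)) [611.56149665  51.18945591 109.33258804] [ 0.18184104 -0.79735376 -3.7407103 ] [ 0.001  0.002 -0.002 -0.002  0.002  0.001]
```

Call:
servo_tool(turn=[[0,0,0],[0,0,0],[0,0,0],[0,0,0],[0,0,0]], dp=[[-0.0003,0.0003,-0.002],[0,0,-0.002],[0,0,-0.002],[0,0,-0.001],[0,0,0]], fingers=[0.02,0.02,0.02,0.02,0.02])

```text
clock: 14.88
position: [611.5, 51.3, 102.1]
ee_rot: [0.728, -0.685, 0.001, -0.001]
contact_force: [-0.0, -0.7, -2.6]
gripper_width: 39.1
```

```bash
python3 - <<'E'
from h import *
st=read_state();print("turn to level, yaw x:",tilt(st),st["position"],st["contact_force"],st["wrist_torque"])
d=get_image("wrist"); save(d,"w8.png")
a=cv2.imread("pics/w8.png")[100:250,225:425]
cv2.imwrite("pics/c8.png",cv2.resize(a,(800,600),interpolation=cv2.INTER_CUBIC))
E
```

```text
turn to level, yaw x: (array([-0.0005,  0.0018,  0.    ]), np.float64(-1.5102)) [611.54833627  51.28964914 102.06347128] [-0.03649125 -0.6937776  -2.6234619 ] [-0.11917718 -0.01976238  0.0535629 ]
```

View pics/c8.png

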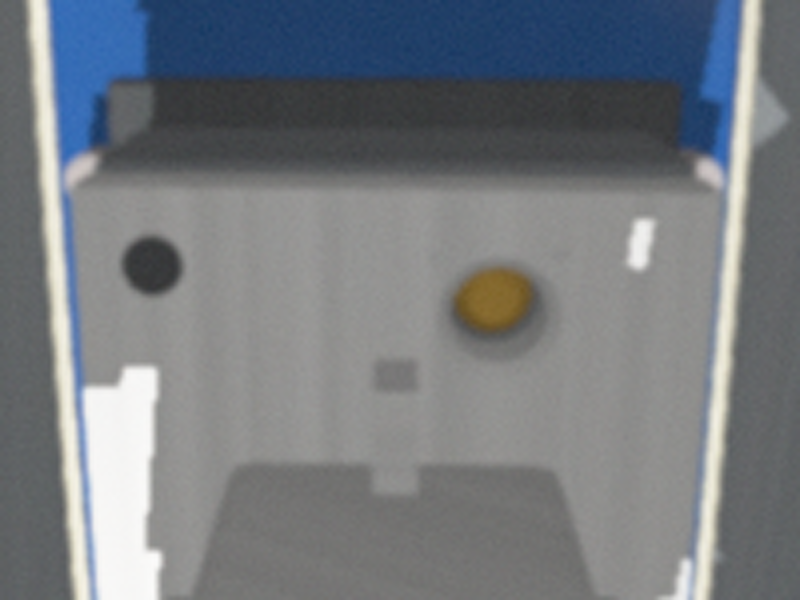

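Dowel 2 now fills hole 2 at (493,298), the cover is about 4 mm down over the dowels, and there is no extra force. I'll keep lowering.

Call:
servo_tool(turn=[[0,0,0],[0,0,0],[0,0,0],[0,0,0],[0,0,0]], dp=[[0,0,-0.0015],[0,0,-0.0015],[0,0,-0.0015],[0,0,-0.0015],[0,0,-0.0015]], fingers=[0.02,0.02,0.02,0.02,0.02])

```text
clock: 15.55
position: [611.7, 51.2, 96.7]
ee_rot: [0.728, -0.685, 0.001, -0.001]
contact_force: [-1.6, 0.0, 6.0]
gripper_width: 39.4
```

Call:
servo_tool(turn=[[0,0,0],[0,0,0],[0,0,0],[0,0,0],[0,0,0]], dp=[[0,0,-0.0015],[0,0,-0.0015],[0,0,-0.0015],[0,0,-0.0015],[0,0,-0.0015]], fingers=[0.02,0.02,0.02,0.02,0.02])

```text
clock: 16.18
position: [611.7, 51.2, 96.0]
ee_rot: [0.728, -0.685, 0.002, -0.001]
contact_force: [-2.5, -0.3, 5.9]
gripper_width: 39.1
```

Call:
servo_tool(turn=[[0,0,0],[0,0,0],[0,0,0],[0,0,0],[0,0,0]], dp=[[0,0,-0.0025],[0,0,-0.0025],[0,0,-0.003],[0,0,-0.003],[0,0,-0.003]], fingers=[0.02,0.02,0.02,0.02,0.02])

```text
clock: 16.8
position: [611.7, 51.2, 91.5]
ee_rot: [0.728, -0.685, 0.003, -0.002]
contact_force: [-3.8, 0.9, 11.2]
gripper_width: 39.0
```

```bash
python3 - <<'E'
from h import *
st=read_state();print("turn to level, yaw x:",tilt(st),st["position"],st["contact_force"],st["wrist_torque"])
E
```

```text
turn to level, yaw x: (array([0.0014, 0.0072, 0.    ]), np.float64(-1.5094)) [611.65112369  51.21808605  91.53960361] [-3.76705772  0.86990545 11.2168214 ] [ 0.22698194  1.81132054 -0.13109058]
```

Call:
servo_tool(turn=[[0,0.005,0],[0,0.005,0],[0,0.003,0],[0,0.003,0],[0,0.003,0]], dp=[[0,0,-0.0035],[0,0,-0.0035],[0,0,-0.004],[0,0,-0.004],[0,0,-0.004]], fingers=[0.02,0.02,0.02,0.02,0.02])

```text
clock: 17.42
position: [612.2, 51.2, 89.6]
ee_rot: [0.729, -0.684, -0.001, 0.002]
contact_force: [-9.1, -0.2, 17.0]
gripper_width: 39.4
```

```bash
python3 - <<'E'
from h import *
st=read_state();print("turn to level, yaw x:",tilt(st),st["position"],st["contact_force"],st["wrist_torque"])
E
```

```text
turn to level, yaw x: (array([ 0.0021, -0.0043,  0.    ]), np.float64(-1.5065)) [612.20070195  51.21623002  89.5850838 ] [-9.13699656 -0.16497117 16.97634776] [ 0.24700207  2.27208219 -0.04595187]
```

Call:
servo_tool(turn=[[0,0,0],[0,0,0],[0,0,0],[0,0,0],[0,0,0]], dp=[[-0.001,0,-0.004],[-0.001,0,-0.0045],[-0.001,0,-0.0045],[-0.001,0,-0.0045],[-0.001,0,-0.0045]], fingers=[0.02,0.02,0.02,0.02,0.02])

```text
clock: 18.05
position: [612.0, 51.1, 89.7]
ee_rot: [0.73, -0.683, 0.006, -0.004]
contact_force: [-5.4, 0.4, 18.4]
gripper_width: 39.3
```

```bash
python3 - <<'E'
from h import *
st=read_state();print("turn to level, yaw x:",tilt(st),st["position"],st["contact_force"],st["wrist_torque"])
d=get_image("wrist"); save(d,"w9.png")
st=read_state();print(st["clock"],st["position"],st["contact_force"])
s=get_image("scene"); save(s,"s9.png")
a=cv2.imread("pics/w9.png")[60:360,165:475]; b=cv2.imread("pics/s9.png")[130:270,240:440]
o=np.zeros((600,800,3),np.uint8); o[:300,:310]=a; o[20:580-0][:0]; 
o[:340,312:798]=cv2.resize(b,(486,340),interpolation=cv2.INTER_CUBIC); cv2.imwrite("pics/c9.png",o[:345])
st=read_state();print(st["clock"],st["position"],st["contact_force"])
E
```

```text
turn to level, yaw x: (array([0.0027, 0.0135, 0.    ]), np.float64(-1.5046)) [612.02774889  51.13844445  89.71512233] [-5.36190802  0.42760092 18.44172717] [ 0.24609227  2.51777813 -0.32565361]
18.1 [612.02146969  51.14466842  89.74387235] [-5.23095413 -0.02422958 17.76243363]
18.15 [612.00452122  51.15268631  89.72795595] [-5.29579959  0.1978963  18.39864332]
```

View pics/c9.png

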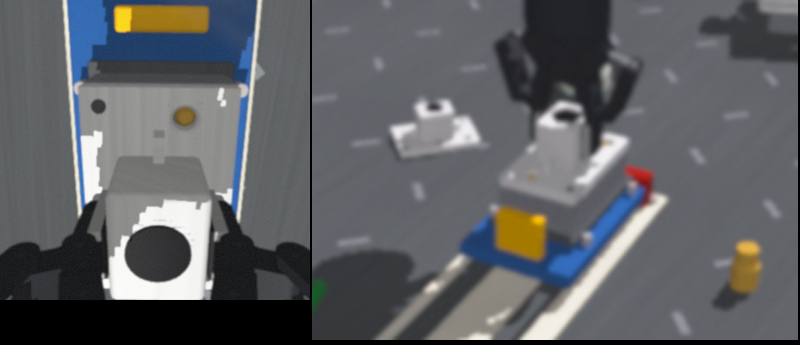

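The cover sits flush with the dowel through its hole, the carrier is at the stop, and the height no longer changes as force rises, so the nest is at the bottom. Force stays steady while holding, so I'm handing in.

```bash
python3 -c "
from h import *
print(job_done()); st=read_state(); print(st['clock'],st['position'],st['contact_force'],st['gripper_width'])"
```

```text
the job is handed in; nothing more can be done
None
the job is handed in; nothing more can be done
```

I pushed the blue carrier home against the red stop, fitted the larger white cover onto the dowels, and pressed the nest to the bottom of its travel. I handed in at about 18.2 s, still holding and pressing; the job reports no verdict.

**Last checks:**
- **Carrier:** the push ended at about 52 N against the stop, and the pictures showed no gap afterwards.
- **Cover:** at hand-in the dowel showed in its hole and the cover looked flush. The tool was at (612.0, 51.1) mm, against a measured lower-half centre of about (611.4, 50.8) mm. Tool yaw was within about 0.01 rad of target.
- **Nest:** the tool sank from about 97.5 mm to 89.7 mm and stopped there, even with a harder push. That matches the full 8 mm within about 0.5 mm.
- **Push:** the force was steady at about 18 N, or roughly 21 N once the cover's weight is added. The grip stayed on the block at 39.3 mm, with no sign of slipping.

**Less than ideal:**
- **Residual load:** about 5 N of sideways force and 0.014 rad of tool tilt remained at hand-in.
- **Yaw estimates:** my rail yaw measurements varied between 0.037 and 0.066 rad. I used 0.060, and the dowels went in with no extra force.
- **Bystanders:** I saw no sign of the bearing, jar or socket moving and never went near them, but I did not measure them again at the end.

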